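# Load two sensor heads into a tilted magazine rail

## Task

Push the sensor head that waits on the tilted rail's open infeed down into the slotted part, then lay the second head from the bench on the infeed facing the same way, barrel first, and push it in too, until the first head is against the end stop and the second is fully up against the first. Leave both there and do not disturb the bottle, the tape roll or the heat sink that stand round the rail.

Things in the scene. Friction and masses are not known exactly. Their poses are not given: they have to be found in the camera images.
- rail_stop (a point): Slotted aluminium magazine rail, tilted 12 degrees, fixed on a dark base plate 330 x 90 mm. Point on its inner floor at the inner face of the dark end stop, at the low end, 34 mm above the bench. x: down the slope, the way heads are pushed; y: across the rail; z: square to its floor, up. Friction holds heads on the slope; they do not slide down by themselves.
- rail_mouth (a point): Point on the rail's floor at the mouth, 185 mm uphill of the stop; same axes. From here to the stop two top lips hold the heads down: 60 mm clear between side walls, 13 mm clear under the lips, lip tops 17 mm above the floor, slot between lips 38 mm wide. The lip ends at the mouth turn up to 21 mm as a lead-in. Heads in the rail stand 23 mm out above the lips.
- infeed_end (a point): Point on the rail's floor at its upper end, 130 mm uphill of the mouth, about 100 mm above the bench; same axes. From here to the mouth is the open infeed: the same sloping floor with no lips, guide walls at most 17 mm high, 58 to 60 mm apart for the last 30 mm before the mouth, flaring to about 90 mm apart at this end.
- head_a: Sensor head waiting on the infeed, 84 x 56 x 40 mm, about 160 g. Grey flange 84 x 56 x 10 mm (46 mm wide for 10 mm at each end); on it a black block, 34 wide, 10 to 40 mm high, from x = -38 (flat rear face, to push on) to +14 mm, then a steel barrel, 25 mm thick, to x = +34 mm. Origin: centre of the flange's underside. x: to the barrel end, y: across, z: up.
- head_a_mid (a point): Centre of that head's black block: 12 mm behind the flange's middle, 25 mm above its underside. Same axes.
- head_a_nose (a point): Middle of the front face of that head's flange: 42 mm in front of the flange's middle, 5 mm above its underside. Same axes.
- head_b: Second sensor head, the same part as the first, lying flat on the bench to the left of the rail, turned any way. Origin: centre of its flange's underside. x: to the barrel end, y: across, z: up.
- head_b_mid (a point): Centre of the second head's black block (34 mm wide across y, to be grasped there; the flange sticks out 11 mm on both sides, its top 15 mm below this point), 25 mm above its underside, 12 mm behind the flange's middle, 26 mm in front of the block's flat rear face. Same axes.
- head_b_nose (a point): Middle of the front face of the second head's flange: 54 mm in front of the block's centre, 5 mm above its underside. Same axes.
- cleaner_bottle: Bystander: pink bottle with a white cap, 53 mm across, 94 mm high, standing behind the rail. Origin: centre of its underside.
- tape_roll: Bystander: roll of amber tape, 64 mm across, 18 mm high, lying beyond the low end of the rail. Origin: centre of its underside.
- heatsink: Bystander: small finned heat sink, 28 x 36 x 18 mm, behind the rail. Origin: centre of its underside.
There are look-alikes about, which are no part of the job. Leave any green look-alike of the head_b alone.

How it is judged (in metres and radians):
On the way, in this order (a step that is already met when the one before it is completed fails the run):
1. the first head is wholly inside the lipped part of the rail, barrel first, with the second not yet on the rail (x of head_a_nose in the frame of rail_stop above -0.101 m and y of head_a_nose in the frame of rail_stop between -0.007 and 0.007 m and z of head_a_nose in the frame of rail_stop between -0.002 and 0.012 m and angle between the x axis of head_a_mid and the x axis of rail_stop, either way round below 0.1 rad and (z of head_b_nose in the frame of rail_stop above 0.03 m or z of head_b_nose in the frame of rail_stop below -0.01 m or x of head_b_nose in the frame of rail_stop below -0.36 m or y of head_b_nose in the frame of rail_stop above 0.08 m or y of head_b_nose in the frame of rail_stop below -0.08 m)), for 0.1 s.
2. the second head has been laid on the infeed behind it, its front edge 120 to 250 mm from the stop (x of head_b_nose in the frame of rail_stop between -0.25 and -0.12 m and y of head_b_nose in the frame of rail_stop between -0.02 and 0.02 m and z of head_b_nose in the frame of rail_stop between -0.003 and 0.015 m), for 0.1 s.
At the end, for the whole second after the job is handed in: Both heads lie under the rail's lips, barrels towards the end stop, square to the rail within 0.1 rad, at rest: the first with its front edge within 5 mm of the stop, the second with its front edge 78 to 92 mm from the stop (touching the first within about 8 mm) (x of head_a_nose in the frame of rail_stop between -0.005 and 0.004 m and x of head_b_nose in the frame of rail_stop between -0.092 and -0.078 m and y of head_a_nose in the frame of rail_stop between -0.007 and 0.007 m and z of head_a_nose in the frame of rail_stop between -0.002 and 0.012 m and angle between the x axis of each of head_a_mid, head_b_mid and the x axis of rail_stop, either way round below 0.1 rad and y of head_b_nose in the frame of rail_stop between -0.007 and 0.007 m and z of head_b_nose in the frame of rail_stop between -0.002 and 0.012 m and linear speed of each of head_a, head_b below 0.02 m/s).
It fails at once if the bottle is moved by more than 20 mm (distance of cleaner_bottle from where it was at the start of the episode above 0.02 m).
It fails at once if the tape roll is moved by more than 20 mm (distance of tape_roll from where it was at the start of the episode above 0.02 m).
It fails at once if the heat sink is moved by more than 20 mm (distance of heatsink from where it was at the start of the episode above 0.02 m).
It also fails if it takes over 61 s, if anything falls off the work surface, if the arm or the gripper's body presses on something with over 40 N, if the wrist force passes 120 N, or if a joint passes its speed limit or range.

## Robot

A 6-joint arm with a two-finger parallel gripper is mounted at the origin on a cart in front of the work surface, level with it; the furniture and walls round the work are solid. World frame = base frame: x ahead of the robot, y to its left, z up, the work surface at z = 0. Lengths are in m, angles in degrees, forces in N, time in s.
With the tool pointing down it reaches from about 0.35 to 0.875 m from the base axis. Payload 4.2 kg.
Tool frame: the origin (TCP) lies midway between the tips of the shut fingers; the grasp point (between the pads) lies 19 mm behind it; z points along the fingers, y is the direction in which the jaws open and shut (so a half turn about z gives the same grasp; the last joint's range is limited). The gripper opens to 87 mm and grips with 3 to 60 N. Pads are 19 mm wide; open, the fingers measure 117 mm over their backs; the gripper's body (75 mm by 190 mm) begins 51 mm behind the grasp point.
Start: joints at [-51.876, 22.042, 0.453, 0, -68.411, -14.817], TCP at [0.247, -0.574, 0.223] pointing down, gripper open.
Joint ranges: [-179.83, 179.83], [-69.29, 118.12], [-61.27, 80.66], [-181.25, 117.63], [-171.15, -9.14], [-177.46, 177.46]. Speed limits (degrees/s): [159.86, 159.86, 180, 180, 180, 180].

## Interface

Orientations are given as a 3x3 rotation matrix whose columns are the frame's x, y, z axes.
In Python, from station import sense, capture, get_calibration, finish_job, spot_in, spot_point gives the robot as it stands.
- The arm moves only by the shell command python3 -m inch 'ROWS'. ROWS is JSON, a list of rows, each an object with "fingers": the finger opening in cm, from 0 to 8.7; "delta_pos": the shift along the tool's x, y, z in cm, a list of three; "spin": the turn about the tool's z in degrees. In form: [{"fingers": fingers, "delta_pos": [dx, dy, dz], "spin": spin}, ...]. A call has 1 to 20 rows; each row is the pose to reach, as a shift and turn from the pose commanded when the call began, along the tool's axes at that moment; what a row does not reach only later rows make up. A row lasts 1/10 s, in which the tool goes at most 50 mm and 8.59 degrees, less where a joint would pass 70% of its speed; a pose out of reach is approached as far as the arm can. A call with a gripper value outside its range is refused whole. The fingers move at their own pace and stop on an object; the grip force is fixed at half the most. Time passes only in rows, so rows that repeat a pose let the fingers close. It gives the time, the measured TCP pose, the force and the opening at its end, in the units of the state.
- sense(): the state, without advancing time (a new reading comes with each control period).
- capture(name): name is "scene" or "top" or "wrist"; returns the picture (400x640x3 uint8, red, green, blue); there is no depth.
- get_calibration(name): a dict with "K" (3x3 intrinsics, pixels), "dist" ([k1, k2, p1, p2, k3] as OpenCV has them; the pictures are not rectified), "T" (4x4, takes a point from camera to world coordinates). Camera axes: x right, y up, looking along -z (the intrinsics and any distortion apply to the point x, -y, -z); pixel columns grow to the right and rows downward; lengths in m; the calibration is good to about 2 mm. A picture is of the moment at which its call begins: read the wrist's pose just before it. get_calibration takes no time and is no camera call; for the wrist camera it gives the pose at the moment of the call.
- finish_job(): hands the job in, once; it reports no verdict.
Trained networks look in the newest picture that a camera, given by its name, has taken for a name from the list of things; names that differ only in an ending like _2 or _b are one class to them, and where a whole thing is asked for, a point or a joint stands for the part that bears it (a point fixed in the world has none). Each returns a list of dicts, best first, with "conf" (0 to 1); they miss things now and then, are a little off and sometimes report something else, mostly with a low value. They report only what shows in the picture. A call takes as long as a camera call. They do not tell look-alikes from the thing itself.
- spot_in(camera, target): "extent" ([left, top, right, bottom] as shares, 0 to 1, of the picture: columns of its width, rows of its height, round what is visible of it).
- spot_point(camera, target): "location" ([column, row] as shares, 0 to 1, of the picture: columns of its width, rows of its height: a listed point, or the origin of a listed thing).
The state is a dict: "time_s": time; "joints": joint angles; "joint_velocities": joint speeds; "effort": joint torques, N m; "tcp_pos": TCP position; "ee_rot": TCP orientation; "wrist_force": force on the tool from outside, world axes, zero at the start; "moment": the same for the moment, N m; "gripper_width": opening from 0.0 (shut) to 1.0 (fully open).
Only numpy, scipy, OpenCV 4.12 (cv2) and the standard library are available. Lean on these libraries where they do the work, as an engineer would, in place of code of your own. Each camera call takes 0.05 s, during which the arm holds its last target.

## Working session

There is one attempt and no reset: what is moved stays moved. The work goes in short steps, Python scripts to look and compute and a shell command to move; the robot and the scene stay as the last step left them, time stands still between calls to the robot, and variables do not carry over. Pictures are saved under pics/ and viewed, and the job is handed in when it is done.

```bash
ls; mkdir -p pics
python3 - <<'E'
from station import *
import cv2
s=sense();print(s)
for n in ['scene','top']:
    im=capture(n);cv2.imwrite(f'pics/{n}0.png',im[:,:,::-1])
    c=get_calibration(n);print(n,c)
E
```

```text
pics
{'time_s': 0.0, 'joints': array([-5.18744330e+01,  2.20905122e+01,  3.76835977e-01, -2.92582135e-02,
       -6.84092021e+01, -1.48173508e+01]), 'joint_velocities': array([ 0.00017744, -0.06070921,  0.09593916,  0.06802473, -0.01288733,
        0.01111546]), 'effort': array([ 7.10290278e-04, -3.90661991e+01,  1.87408412e+01,  4.21972051e+00,
        1.11517013e-02, -1.83060574e-04]), 'tcp_pos': array([ 0.24707703, -0.57341667,  0.22144141]), 'ee_rot': array([[-9.18464144e-01, -3.95503113e-01, -9.50515465e-04],
       [-3.95504245e-01,  9.18462014e-01,  1.98020807e-03],
       [ 8.98338911e-05,  2.19468301e-03, -9.99997588e-01]]), 'wrist_force': array([-0.24182299, -0.29008065,  0.17712858]), 'moment': array([ 0.04381949, -0.02627158, -0.04375599]), 'gripper_width': 1.003463495564131}
scene {'K': array([[465.47324132,   0.        , 321.33982866],
       [  0.        , 465.47324132, 197.9525546 ],
       [  0.        ,   0.        ,   1.        ]]), 'dist': array([-0.09907058,  0.        ,  0.        ,  0.        ,  0.        ]), 'T': array([[ 0.8218708 ,  0.22434222, -0.5236401 , -0.43652988],
       [-0.56962577,  0.33558444, -0.750273  , -1.22026629],
       [ 0.00740756,  0.91490636,  0.40359816,  0.84605036],
       [ 0.        ,  0.        ,  0.        ,  1.        ]])}
top {'K': array([[485.14242189,   0.        , 321.78311702],
       [  0.        , 485.14242189, 198.76586086],
       [  0.        ,   0.        ,   1.        ]]), 'dist': array([-0.05981238,  0.        ,  0.        ,  0.        ,  0.        ]), 'T': array([[ 1.93596554e-02,  9.84727773e-01, -1.73021433e-01,
         2.34291796e-01],
       [-9.99805279e-01,  1.97289760e-02,  4.14890434e-04,
         1.46022916e-01],
       [ 3.82208983e-03,  1.72979710e-01,  9.84917972e-01,
         1.71718768e+00],
       [ 0.00000000e+00,  0.00000000e+00,  0.00000000e+00,
         1.00000000e+00]])}
```

View pics/scene0.png

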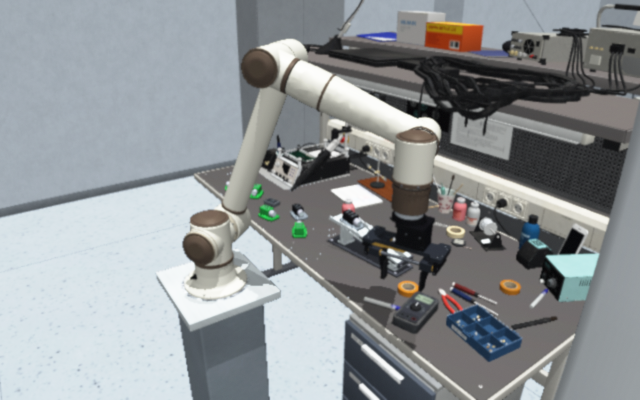

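View pics/top0.png

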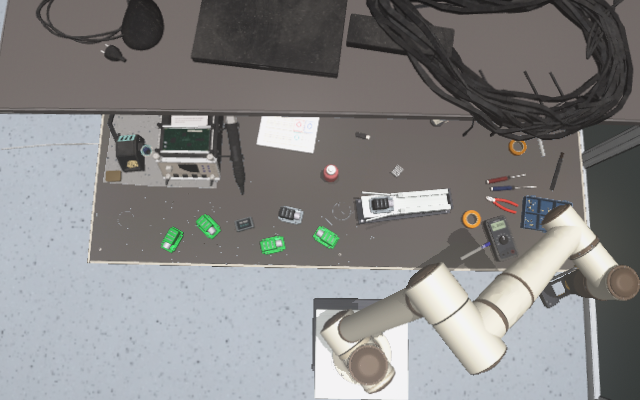

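```bash
cat > h.py <<'E'
import numpy as np, cv2
from station import *
def ray(cam,px,cal=None):
    c=cal or get_calibration(cam)
    K,d,T=np.array(c['K']),np.array(c['dist']),np.array(c['T'])
    u=cv2.undistortPoints(np.array([[px]],float),K,d)[0,0]
    v=T[:3,:3]@np.array([u[0],-u[1],-1.]); return T[:3,3],v
def atz(cam,px,z,cal=None):
    o,v=ray(cam,px,cal); return o+v*(z-o[2])/v[2]
def proj(cam,P,cal=None):
    c=cal or get_calibration(cam)
    K,d,T=np.array(c['K']),np.array(c['dist']),np.array(c['T'])
    P=np.atleast_2d(P); q=(P-T[:3,3])@T[:3,:3]; q=q*[1,-1,-1]
    return cv2.projectPoints(q,np.zeros(3),np.zeros(3),K,d)[0][:,0]
def tri(obs):
    A=np.zeros((3,3));b=np.zeros(3)
    for cam,px in obs:
        o,v=ray(cam,px); v=v/np.linalg.norm(v); M=np.eye(3)-np.outer(v,v);A+=M;b+=M@o
    p=np.linalg.solve(A,b)
    return p,[float(np.linalg.norm(proj(c,p)[0]-px)) for c,px in obs]
E
python3 - <<'E'
from h import *
for n in ['rail_stop','rail_mouth','infeed_end','head_a','head_a_nose','head_a_mid','cleaner_bottle','tape_roll','heatsink']:
    for c in ['scene','top']:
        r=spot_point(c,n)
        print(n,c,[(round(x['conf'],2),[round(x['location'][0]*640,1),round(x['location'][1]*400,1)]) for x in r][:4])
E
```

```text
rail_stop scene [(0.7, [404.1, 260.9])]
rail_stop top [(0.59, [447.9, 199.0])]
rail_mouth scene [(0.62, [364.9, 234.3])]
rail_mouth top [(0.83, [400.6, 205.4])]
infeed_end scene [(0.87, [340.0, 216.1])]
infeed_end top [(0.88, [359.6, 205.0])]
head_a scene [(0.79, [299.6, 215.4]), (0.71, [267.8, 216.4]), (0.66, [301.9, 234.3]), (0.49, [257.6, 194.4])]
head_a top [(0.83, [169.1, 238.6]), (0.77, [325.6, 236.6]), (0.7, [272.7, 243.7]), (0.62, [206.5, 226.3])]
head_a_nose scene [(0.64, [359.5, 230.0])]
head_a_nose top [(0.91, [393.9, 203.0])]
head_a_mid scene [(0.61, [349.1, 215.1])]
head_a_mid top [(0.59, [380.2, 204.1])]
cleaner_bottle scene [(0.67, [348.8, 220.8])]
cleaner_bottle top [(0.77, [332.8, 177.7])]
tape_roll scene [(0.71, [408.8, 290.0]), (0.55, [300.2, 218.4])]
tape_roll top [(0.65, [470.3, 218.1])]
heatsink scene []
heatsink top [(0.5, [286.0, 211.6]), (0.39, [397.0, 171.4])]
```

The scene picture shows the rail with head_a on the infeed (about (350,215)). In the top picture the rail runs from (357,205) to (450,198). The non-green head_b is at about (290,214), and the green look-alikes lie around it. I'll triangulate these points next.

Run:
```python
from h import *
P={'rail_stop':((404.1,260.9),(447.9,199.0),.034),'mouth':((364.9,234.3),(400.6,205.4),.034+.185*np.sin(np.radians(12))),'end':((340,216.1),(359.6,205),.0995),'nose':((359.5,230),(393.9,203),None),'mid':((349.1,215.1),(380.2,204.1),None)}
for k,(s,t,z) in P.items():
    p,e=tri([('scene',s),('top',t)]);print(k,p.round(4),np.round(e,1),None if z is None else (atz('scene',s,z).round(4),atz('top',t,z).round(4)))
for n,px,z in [('bottle',(332,172),.094),('tape',(471,218),.01),('hs',(397,171.4),.0),('hb',(290,214),.03)]: print(n,atz('top',px,z).round(3))
im=cv2.imread('pics/top0.png')[155:265,220:500]
cv2.imwrite('pics/topc.png',cv2.resize(im,None,fx=2.8,fy=2.8,interpolation=cv2.INTER_CUBIC))
im=cv2.imread('pics/scene0.png')[170:300,230:430]
cv2.imwrite('pics/scc.png',cv2.resize(im,None,fx=4,fy=4,interpolation=cv2.INTER_CUBIC))
```

```text
rail_stop [ 0.538  -0.3     0.0425] [0.5 0.5] (array([ 0.5504, -0.2906,  0.034 ]), array([ 0.5381, -0.3011,  0.034 ]))
mouth [ 0.5083 -0.1282  0.074 ] [1.1 1.1] (array([ 0.5142, -0.1268,  0.0725]), array([ 0.5055, -0.1263,  0.0725]))
end [0.505  0.014  0.0882] [1.1 1.2] (array([ 0.4952, -0.0054,  0.0995]), array([0.4996, 0.0171, 0.0995]))
nose [ 0.5113 -0.1015  0.0796] [0.3 0.3] None
mid [ 0.501  -0.0503  0.12  ] [0.1 0.1] None
bottle [0.613 0.112 0.094]
tape [ 0.475 -0.389  0.01 ]
hs [ 0.642 -0.126  0.   ]
hb [0.474 0.256 0.03 ]
```

View pics/topc.png

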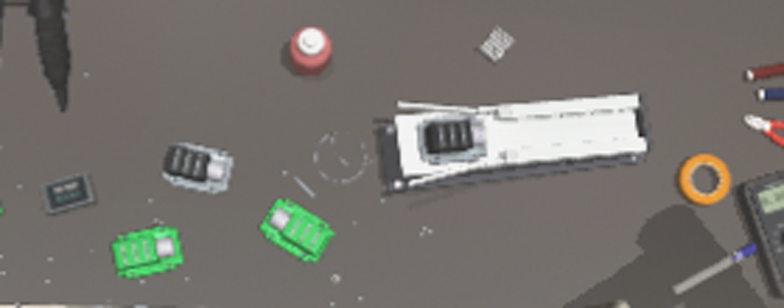

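View pics/scc.png

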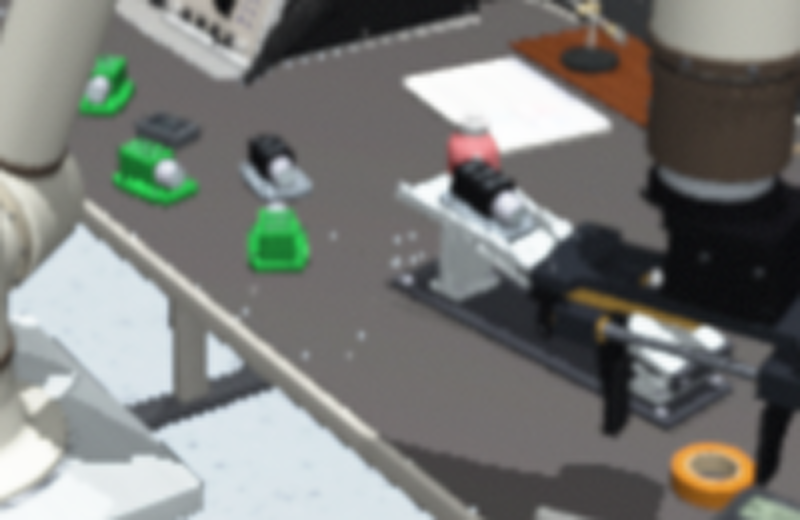

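```bash
python3 -m inch '[{"fingers":8.7,"delta_pos":[-4,3,-4],"spin":-8},{"fingers":8.7,"delta_pos":[-8,7,-7],"spin":-16},{"fingers":0,"delta_pos":[-12,10,-8],"spin":-24},{"fingers":0,"delta_pos":[-16,13,-8],"spin":-32},{"fingers":0,"delta_pos":[-20,16,-8],"spin":-40},{"fingers":0,"delta_pos":[-24,19,-8],"spin":-48},{"fingers":0,"delta_pos":[-28,22,-8],"spin":-56},{"fingers":0,"delta_pos":[-32,26,-8],"spin":-64},{"fingers":0,"delta_pos":[-36,29,-8],"spin":-72},{"fingers":0,"delta_pos":[-40,33,-8],"spin":-73},{"fingers":0,"delta_pos":[-44,36,-8],"spin":-73},{"fingers":0,"delta_pos":[-45.7,37.2,-8],"spin":-73},{"fingers":0,"delta_pos":[-45.7,37.2,-8],"spin":-73},{"fingers":0,"delta_pos":[-45.7,37.2,-8],"spin":-73},{"fingers":0,"delta_pos":[-45.7,37.2,-8],"spin":-73}]'
python3 - <<'E'
from h import *
s=sense();print(s['time_s'],s['tcp_pos'],s['ee_rot'].round(3),s['joints'].round(1))
c=get_calibration('wrist');print(c)
im=capture('wrist');cv2.imwrite('pics/w1.png',im[:,:,::-1])
im=capture('scene');cv2.imwrite('pics/s1.png',cv2.resize(im[170:300,230:430,::-1],None,fx=4,fy=4,interpolation=cv2.INTER_CUBIC))
E
```

```text
time_s: 2.5
tcp_pos: [0.5194, -0.052, 0.3025]
ee_rot: [[0.11, -0.994, -0.001], [-0.994, -0.11, -0.0], [0.0, 0.001, -1.0]]
wrist_force: [-0.6, -0.3, -0.1]
gripper_width: 0.011
2.5 [ 0.51940327 -0.05198581  0.30250691] [[ 0.11  -0.994 -0.001]
 [-0.994 -0.11  -0.   ]
 [ 0.     0.001 -1.   ]] [ 12.1   9.1  -5.9   0.  -75.   -5.8]
{'K': array([[356.04531158,   0.        , 321.63154917],
       [  0.        , 356.04531158, 206.14359987],
       [  0.        ,   0.        ,   1.        ]]), 'dist': array([0.01639587, 0.        , 0.        , 0.        , 0.        ]), 'T': array([[-9.93992760e-01,  1.05058249e-01,  3.06782914e-02,
         5.27970040e-01],
       [-1.09445578e-01, -9.54762984e-01, -2.76494683e-01,
        -1.28729788e-01],
       [ 2.42449834e-04, -2.78191316e-01,  9.60525654e-01,
         4.65894797e-01],
       [ 0.00000000e+00,  0.00000000e+00,  0.00000000e+00,
         1.00000000e+00]])}
```

View pics/w1.png

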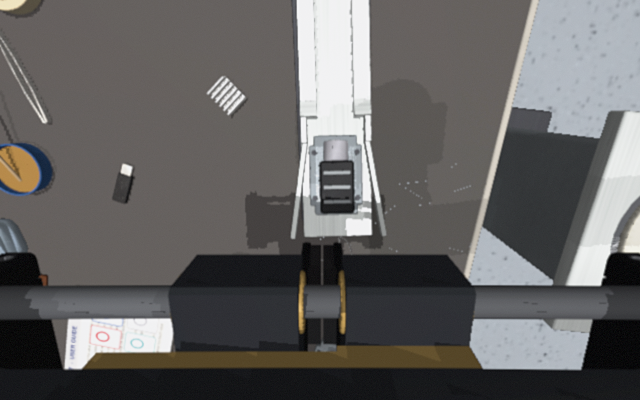

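View pics/s1.png

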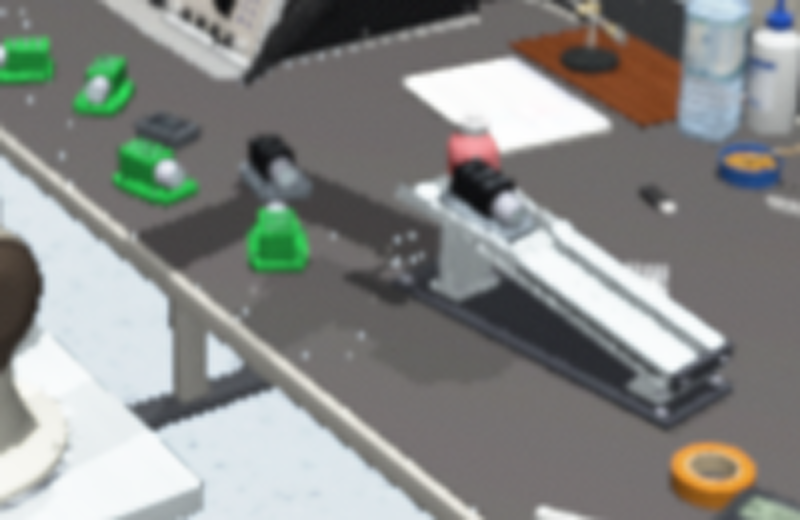

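Run:
```python
from h import *
for n in ['rail_stop','rail_mouth','infeed_end','head_a_nose','head_a_mid']:
    for c in ['wrist','scene']:
        r=spot_point(c,n)
        print(n,c,[(round(x['conf'],2),[round(x['location'][0]*640,1),round(x['location'][1]*400,1)]) for x in r][:4])
```

```text
rail_stop wrist []
rail_stop scene []
rail_mouth wrist [(0.61, [335.6, 116.2]), (0.37, [338.2, 173.4])]
rail_mouth scene [(0.91, [362.6, 234.5])]
infeed_end wrist [(0.6, [337.5, 234.4])]
infeed_end scene [(0.81, [339.1, 215.5])]
head_a_nose wrist [(0.98, [332.6, 135.7])]
head_a_nose scene [(0.59, [358.3, 228.4])]
head_a_mid wrist [(0.69, [335.1, 181.0])]
head_a_mid scene [(0.67, [348.8, 212.8])]
```

Run:
```python
from h import *
im=cv2.imread('pics/w1.png')[0:250,270:410]
cv2.imwrite('pics/w1a.png',cv2.resize(im[:130],None,fx=4.5,fy=4.5,interpolation=cv2.INTER_CUBIC))
cv2.imwrite('pics/w1b.png',cv2.resize(im[100:250],None,fx=4,fy=4,interpolation=cv2.INTER_CUBIC))
```

```text
(no output)
```

View pics/w1a.png

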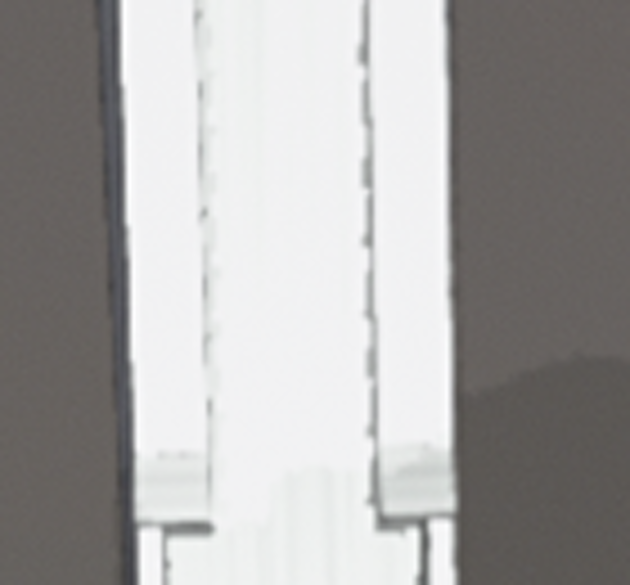

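View pics/w1b.png

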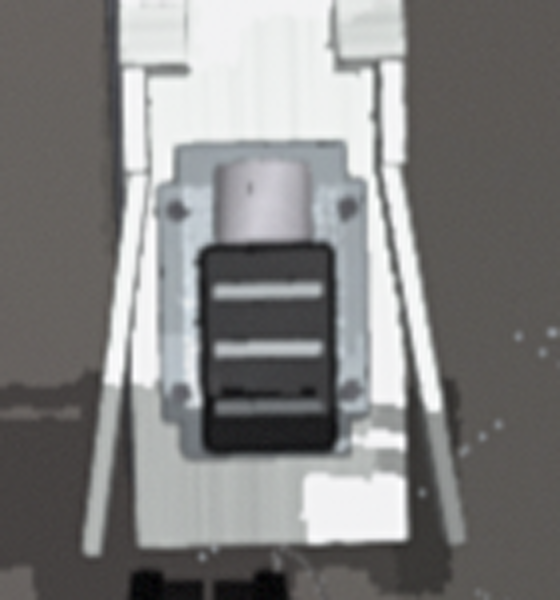

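```bash
cat > fit.py <<'E'
from h import *
from scipy.optimize import least_squares
cal=get_calibration('wrist')
a=lambda u,v:(270+u/4.5,v/4.5); b=lambda u,v:(270+u/4,100+v/4)
t=np.radians(12)
def frame(psi):
    h=np.array([np.cos(psi),np.sin(psi),0]); z=np.array([0,0,1.])
    x=h*np.cos(t)-z*np.sin(t); zz=h*np.sin(t)+z*np.cos(t); y=np.cross(zz,x)
    return np.c_[x,y,zz]
# rail y: across; downhill -> heading -83deg, y left of it = +x world => image left? 
pts=[(a(211,522),(0,.019,.021)),(a(378,516),(0,-.019,.021)),(a(196,0),(None,.019,.017)),(a(362,0),(None,-.019,.017)),(a(205,260),(None,.019,.017)),(a(370,260),(None,-.019,.017))]
def res(p,out=False):
    R=frame(p[0]); m=np.array([p[1],p[2],p[3]]); r=[]
    Q=[]
    j=5
    for px,(x,y,z) in pts:
        if x is None: x=p[j]; j+=1
        r+=list(proj('wrist',m+R@np.array([x,y,z]),cal)[0]-px)
    l,rr=b(138,547),b(407,542)
    w=p[4]
    for px,y in((l,w),(rr,-w)): r+=list(proj('wrist',m+R@np.array([-.130,y,0]),cal)[0]-px)
    r.append((p[3]-.0725)/.002); return np.array(r)
s=least_squares(res,[np.radians(-83.6),.505,-.126,.0725,.034,.15,.15,.08,.08])
print(np.degrees(s.x[0]),s.x[1:],s.fun.round(1))
R=frame(s.x[0]); m=s.x[1:4]; stop=m+R@[.185,0,0]; print('stop',stop,'end',m-R@[.13,0,0])
for n,px,h in[('front L',b(176,146),.010),('front R',b(347,145),.010),('midL',b(160,200),.010),('midR',b(366,200),.010),('rearTopL',b(205,420),.04),('rearTopR',b(333,420),.04),('rearbotL',b(202,452),.01),('rearbotR',b(333,452),.01),('blkfrontL',b(204,245),.04),('blkfrontR',b(332,245),.04),('flangerearL',b(182,455),.01),('flangerearR',b(350,453),.01)]:
    o,v=ray('wrist',px,cal); n_=R[:,2]; k=(h-n_@(o-stop))/(n_@v); P=o+v*k
    print(n,(R.T@(P-stop)*1000).round(1))
for n,px,z in [('stop',(447.9,199.0),.034)]: print(n, (R.T@(atz('top',px,z)-stop)*1000).round(1))
for c,px in (('scene',(404.1,260.9)),('top',(447.9,199))): print(c,proj(c,stop)[0],px)
np.savez('rail.npz',R=R,stop=stop)
E
python3 fit.py
```

```text
-81.90218663304765 [ 0.51253683 -0.11431106  0.06958654  0.03723356  0.11427841  0.11297492
  0.05807155  0.0568067 ] [-0.1 -0.9  0.  -0.8 -0.3  0.   0.6 -0.  -0.5  0.   0.2 -0.   0.   1.4
  0.   0.7 -1.5]
stop [ 0.5380271  -0.29346404  0.03112288] end [0.49462475 0.01158023 0.09661506]
front L [-205.2   22.9   10. ]
front R [-206.4  -22.3   10. ]
midL [-219.2   27.6   10. ]
midR [-220.9  -27.    10. ]
rearTopL [-275.9   17.1   40. ]
rearTopR [-276.9  -14.4   40. ]
rearbotL [-286.6   18.5   10. ]
rearbotR [-287.7  -16.6   10. ]
blkfrontL [-233.    16.1   40. ]
blkfrontR [-234.   -15.2   40. ]
flangerearL [-287.2   23.9   10. ]
flangerearR [-288.1  -21.2   10. ]
stop [ 6.8 -1.   4.4]
scene [401.92341447 263.12367627] (404.1, 260.9)
top [445.55274244 199.11249708] (447.9, 199)
```

```bash
cat > tgt.py <<'E'
import sys
from h import *
d=np.load('rail.npz');R,stop=d['R'],d['stop']
s=sense();T=s['ee_rot'];p=s['tcp_pos']
print('tcp in rail mm',(R.T@(p-stop)*1000).round(1),'F rail',(R.T@s['wrist_force']).round(1),'t',s['time_s'],'heading',np.degrees(np.arctan2(T[1,0],T[0,0])).round(2))
for a in sys.argv[1:]:
    q=np.array([float(x) for x in a.split(',')])/1000
    P=stop+R@q; print(a,'world',P.round(4),'delta tool cm',(T.T@(P-p)*100).round(2))
E
python3 tgt.py -- 2>/dev/null; python3 tgt.py -312,0,80 -312,0,24 -92,0,24
```

```text
tcp in rail mm [-293.1   16.   215.2] F rail [ 0.  -0.2 -0.2] t 3.1 heading -83.7
tcp in rail mm [-293.1   16.   215.2] F rail [ 0.  -0.2 -0.2] t 3.1 heading -83.7
-312,0,80 world [ 0.4974 -0.0078  0.1742] delta tool cm [-4.6   1.75 12.83]
-312,0,24 world [0.4957 0.0037 0.1195] delta tool cm [-5.77  1.78 18.31]
-92,0,24 world [ 0.5261 -0.2093  0.0737] delta tool cm [15.74  1.11 22.88]
```

```bash
python3 -m inch '[{"fingers":0,"delta_pos":[-4,1.5,3],"spin":-1.2},{"fingers":0,"delta_pos":[-6.2,1.78,7],"spin":-1.2},{"fingers":0,"delta_pos":[-6.2,1.78,11],"spin":-1.2},{"fingers":0,"delta_pos":[-6.2,1.78,14],"spin":-1.2},{"fingers":0,"delta_pos":[-6.2,1.78,16.5],"spin":-1.2},{"fingers":0,"delta_pos":[-6.2,1.78,18],"spin":-1.2},{"fingers":0,"delta_pos":[-6.2,1.78,18],"spin":-1.2},{"fingers":0,"delta_pos":[-6.2,1.78,18],"spin":-1.2}]'
python3 - <<'E'
from h import *
im=capture('wrist');cv2.imwrite('pics/w2.png',im[:,:,::-1])
im=capture('scene');cv2.imwrite('pics/s2.png',cv2.resize(im[170:300,280:430,::-1],None,fx=5,fy=4.6,interpolation=cv2.INTER_CUBIC))
for n in ['rail_stop','rail_mouth','head_a_nose','head_a_mid']:
    for c in ['wrist']:
        r=spot_point(c,n)
        print(n,c,[(round(x['conf'],2),[round(x['location'][0]*640,1),round(x['location'][1]*400,1)]) for x in r][:4])
E
python3 tgt.py
```

```text
time_s: 3.9
tcp_pos: [0.4958, 0.0082, 0.123]
ee_rot: [[0.131, -0.991, 0.0], [-0.991, -0.131, -0.0], [0.0, -0.0, -1.0]]
wrist_force: [0.7, -0.4, -0.3]
gripper_width: 0.007
rail_stop wrist []
rail_mouth wrist [(0.94, [323.9, 0.8])]
head_a_nose wrist [(0.86, [320.7, 49.2])]
head_a_mid wrist [(0.55, [318.1, 139.7])]
tcp in rail mm [-317.2    0.7   26.9] F rail [-0.1  0.3  0.4] t 4.2 heading -82.49
```

View pics/w2.png

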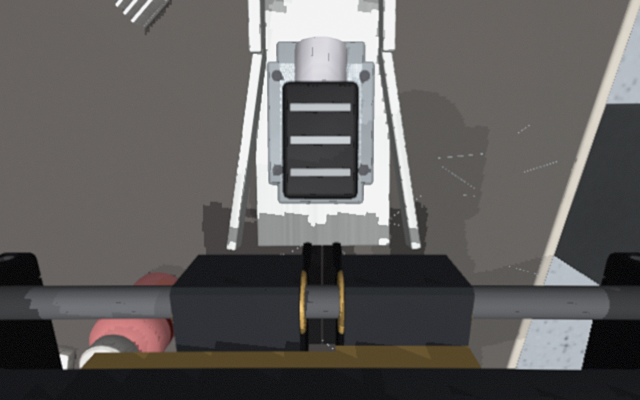

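View pics/s2.png

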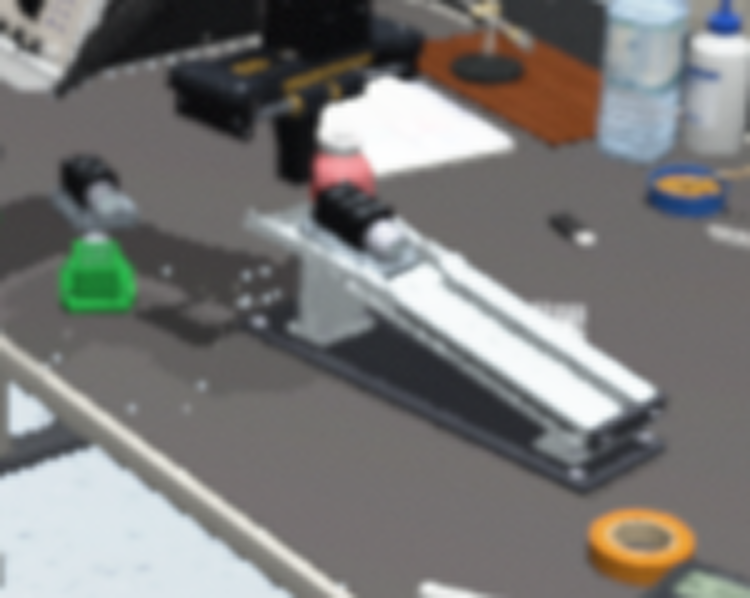

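```bash
python3 -m inch '[{"fingers":0,"delta_pos":[0.68,0,0.35],"spin":0},{"fingers":0,"delta_pos":[1.37,0,0.49],"spin":0},{"fingers":0,"delta_pos":[1.96,0,0.62],"spin":0},{"fingers":0,"delta_pos":[2.54,0,0.74],"spin":0},{"fingers":0,"delta_pos":[3.13,0,0.87],"spin":0},{"fingers":0,"delta_pos":[3.72,0,0.99],"spin":0},{"fingers":0,"delta_pos":[4.3,0,1.11],"spin":0},{"fingers":0,"delta_pos":[4.89,0,1.24],"spin":0},{"fingers":0,"delta_pos":[5.48,0,1.36],"spin":0},{"fingers":0,"delta_pos":[6.07,0,1.49],"spin":0},{"fingers":0,"delta_pos":[6.65,0,1.61],"spin":0},{"fingers":0,"delta_pos":[7.24,0,1.74],"spin":0},{"fingers":0,"delta_pos":[7.83,0,1.86],"spin":0},{"fingers":0,"delta_pos":[8.41,0,1.99],"spin":0},{"fingers":0,"delta_pos":[9,0,2.11],"spin":0},{"fingers":0,"delta_pos":[9,0,2.11],"spin":0}]'
python3 - <<'E'
from h import *
im=capture('wrist');cv2.imwrite('pics/w3.png',im[:,:,::-1])
E
python3 tgt.py
```

```text
time_s: 5.8
tcp_pos: [0.5071, -0.0818, 0.1013]
ee_rot: [[0.13, -0.992, -0.0], [-0.992, -0.13, -0.0], [0.0, 0.0, -1.0]]
wrist_force: [0.3, 0.7, 0.8]
gripper_width: 0.003
tcp in rail mm [-224.1   -0.8   24.2] F rail [-0.7 -0.  -0.4] t 5.85 heading -82.53
```

View pics/w3.png

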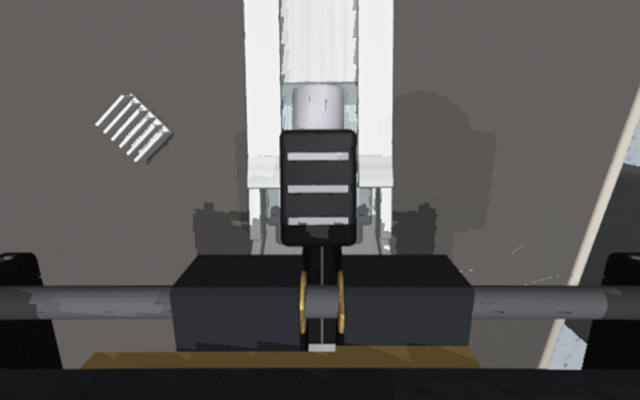

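The head is going in straight under the lips. I'll keep pushing.

```bash
python3 -m inch '[{"fingers":0,"delta_pos":[0.78,0,0.17],"spin":0},{"fingers":0,"delta_pos":[1.56,0,0.33],"spin":0},{"fingers":0,"delta_pos":[2.35,0,0.5],"spin":0},{"fingers":0,"delta_pos":[3.13,0,0.66],"spin":0},{"fingers":0,"delta_pos":[3.91,0,0.83],"spin":0},{"fingers":0,"delta_pos":[4.7,0,1.0],"spin":0},{"fingers":0,"delta_pos":[5.48,0,1.16],"spin":0},{"fingers":0,"delta_pos":[6.26,0,1.33],"spin":0},{"fingers":0,"delta_pos":[7.04,0,1.5],"spin":0},{"fingers":0,"delta_pos":[7.83,0,1.66],"spin":0},{"fingers":0,"delta_pos":[8.6,0,1.83],"spin":0},{"fingers":0,"delta_pos":[9.4,0,2.0],"spin":0},{"fingers":0,"delta_pos":[10.2,0,2.16],"spin":0},{"fingers":0,"delta_pos":[10.8,0,2.29],"spin":0},{"fingers":0,"delta_pos":[11.2,0,2.38],"spin":0},{"fingers":0,"delta_pos":[11.2,0,2.38],"spin":0}]'
python3 - <<'E'
from h import *
im=capture('wrist');cv2.imwrite('pics/w4.png',im[:,:,::-1])
for n in ['rail_stop','rail_mouth','head_a_nose']:
    for c in ['wrist']:
        r=spot_point(c,n)
        print(n,c,[(round(x['conf'],2),[round(x['location'][0]*640,1),round(x['location'][1]*400,1)]) for x in r][:4])
E
python3 tgt.py
```

```text
time_s: 7.45
tcp_pos: [0.5216, -0.1927, 0.0774]
ee_rot: [[0.13, -0.992, -0.0], [-0.992, -0.13, -0.0], [0.0, 0.0, -1.0]]
wrist_force: [0.4, 0.1, -0.8]
gripper_width: 0.009
rail_stop wrist [(0.74, [319.6, 47.9])]
rail_mouth wrist []
head_a_nose wrist [(0.94, [317.2, 85.4])]
tcp in rail mm [-110.2   -2.    24. ] F rail [-0.3 -0.6  0.4] t 7.65 heading -82.48
```

View pics/w4.png

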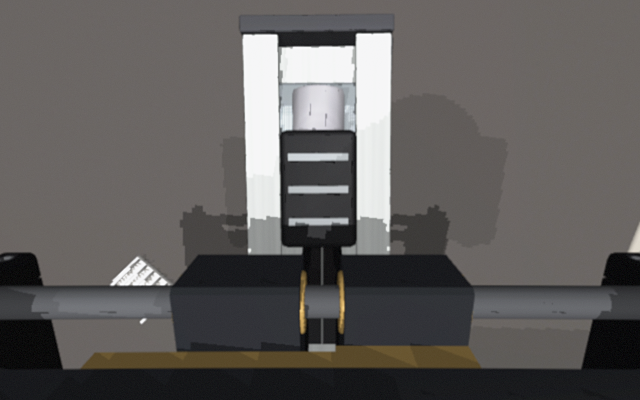

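Run:
```python
from h import *
d=np.load('rail.npz');R,stop=d['R'],d['stop']
for n,px,h in[('front',(318,83),.01),('stop',(318,46),0),('lipend',(318,31),.017)]:
    o,v=ray('wrist',px); k=(h-R[:,2]@(o-stop))/(R[:,2]@v); print(n,(R.T@(o+v*k-stop)*1000).round(1))
```

```text
front [-18.1  -1.   10. ]
stop [ 4.2 -1.1 -0. ]
lipend [ 5.2 -1.3 17. ]
```

```bash
python3 -m inch '[{"fingers":0,"delta_pos":[0.6,0,0.13],"spin":0},{"fingers":0,"delta_pos":[1.2,0,0.25],"spin":0},{"fingers":0,"delta_pos":[1.6,0,0.34],"spin":0},{"fingers":0,"delta_pos":[1.8,0,0.38],"spin":0},{"fingers":0,"delta_pos":[2.0,0,0.42],"spin":0},{"fingers":0,"delta_pos":[2.0,0,0.42],"spin":0}]'
python3 -m inch '[{"fingers":0,"delta_pos":[0.1,0,0.02],"spin":0},{"fingers":0,"delta_pos":[0.2,0,0.04],"spin":0},{"fingers":0,"delta_pos":[0.2,0,0.04],"spin":0}]'
python3 tgt.py
```

```text
time_s: 8.25
tcp_pos: [0.5243, -0.2123, 0.0733]
ee_rot: [[0.13, -0.991, -0.0], [-0.991, -0.13, -0.0], [0.0, 0.0, -1.0]]
wrist_force: [0.1, -0.0, -0.1]
gripper_width: 0.003
time_s: 8.55
tcp_pos: [0.5244, -0.2135, 0.0731]
ee_rot: [[0.131, -0.991, -0.0], [-0.991, -0.131, 0.001], [-0.001, 0.0, -1.0]]
wrist_force: [-0.9, 3.2, 1.7]
gripper_width: 0.009
tcp in rail mm [-88.1  -2.2  24.2] F rail [-3.5 -0.5  1. ] t 8.55 heading -82.49
```

```bash
python3 -m inch '[{"fingers":0,"delta_pos":[0.1,0,0.02],"spin":0},{"fingers":0,"delta_pos":[0.2,0,0.04],"spin":0},{"fingers":0,"delta_pos":[0.2,0,0.04],"spin":0}]'
python3 tgt.py
python3 - <<'E'
from h import *
im=capture('wrist');cv2.imwrite('pics/w5.png',im[:,:,::-1])
E
```

```text
time_s: 8.85
tcp_pos: [0.5243, -0.2139, 0.0729]
ee_rot: [[0.131, -0.991, -0.001], [-0.991, -0.131, 0.003], [-0.003, 0.001, -1.0]]
wrist_force: [-2.1, 10.4, 5.7]
gripper_width: 0.006
tcp in rail mm [-87.6  -2.3  24.1] F rail [-11.5  -0.6   3.4] t 8.85 heading -82.5
```

View pics/w5.png

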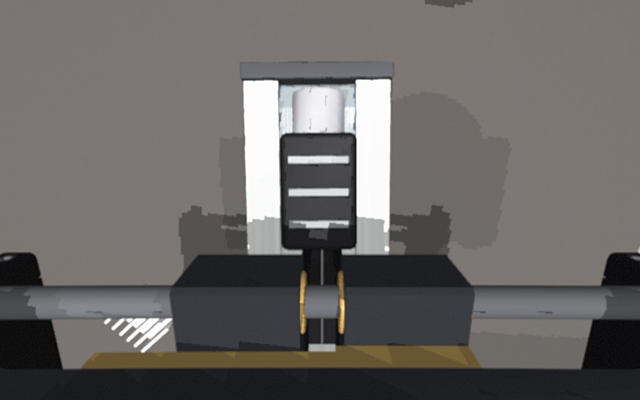

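Head_a is flush against the stop with a push force of 11 N. TCP x at this contact is -87.6 mm in my rail frame. Next I'll go and look at head_b.

```bash
python3 -m inch '[{"fingers":0,"delta_pos":[-1,0,-3],"spin":0},{"fingers":0,"delta_pos":[-2,0,-8],"spin":0},{"fingers":0,"delta_pos":[-4,0,-13],"spin":3},{"fingers":3,"delta_pos":[-8,0,-17],"spin":9},{"fingers":8.7,"delta_pos":[-13,0,-20],"spin":15},{"fingers":8.7,"delta_pos":[-18,-0.5,-20],"spin":20},{"fingers":8.7,"delta_pos":[-23,-1,-20],"spin":23},{"fingers":8.7,"delta_pos":[-28,-1.5,-20],"spin":23},{"fingers":8.7,"delta_pos":[-33,-2,-20],"spin":23},{"fingers":8.7,"delta_pos":[-38,-2.3,-20],"spin":23},{"fingers":8.7,"delta_pos":[-43,-2.3,-20],"spin":23},{"fingers":8.7,"delta_pos":[-48,-2.3,-20],"spin":23},{"fingers":8.7,"delta_pos":[-52,-2.3,-20],"spin":23},{"fingers":8.7,"delta_pos":[-54.5,-2.3,-20],"spin":23},{"fingers":8.7,"delta_pos":[-54.5,-2.3,-20],"spin":23},{"fingers":8.7,"delta_pos":[-54.5,-2.3,-20],"spin":23}]'
python3 - <<'E'
from h import *
im=capture('wrist');cv2.imwrite('pics/w6.png',im[:,:,::-1])
for n in ['head_b_mid','head_b_nose','head_b']:
    for c in ['wrist']:
        r=spot_point(c,n)
        print(n,c,[(round(x['conf'],2),[round(x['location'][0]*640,1),round(x['location'][1]*400,1)]) for x in r][:4])
E
python3 tgt.py
```

```text
time_s: 10.5
tcp_pos: [0.4763, 0.3277, 0.2722]
ee_rot: [[-0.266, -0.964, -0.0], [-0.964, 0.266, -0.001], [0.001, -0.0, -1.0]]
wrist_force: [0.1, 0.1, -0.8]
gripper_width: 0.995
head_b_mid wrist [(0.75, [392.9, 331.1]), (0.64, [304.0, 121.8]), (0.62, [417.5, 149.5])]
head_b_nose wrist [(0.95, [302.9, 66.3]), (0.82, [391.5, 100.9]), (0.68, [332.1, 8.4])]
head_b wrist [(0.97, [408.9, 135.9]), (0.95, [396.5, 309.9]), (0.59, [301.9, 110.3])]
tcp in rail mm [-658.8   26.7  107.2] F rail [ 1.1 -0.2  0.2] t 10.7 heading -105.58
```

View pics/w6.png

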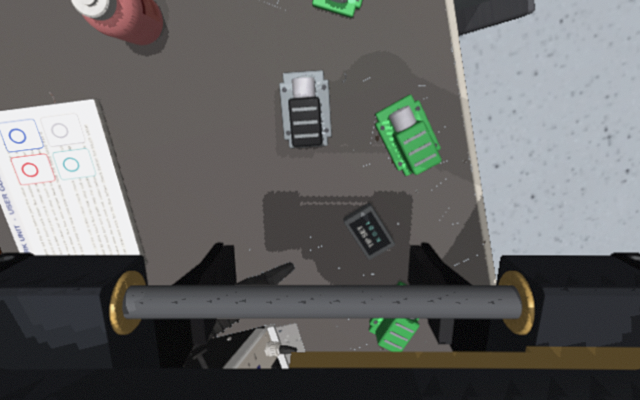

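Run:
```python
from h import *
im=cv2.imread('pics/w6.png')[55:165,260:350]
cv2.imwrite('pics/w6a.png',cv2.resize(im,None,fx=6,fy=5.4545,interpolation=cv2.INTER_CUBIC))
```

```text
(no output)
```

View pics/w6a.png

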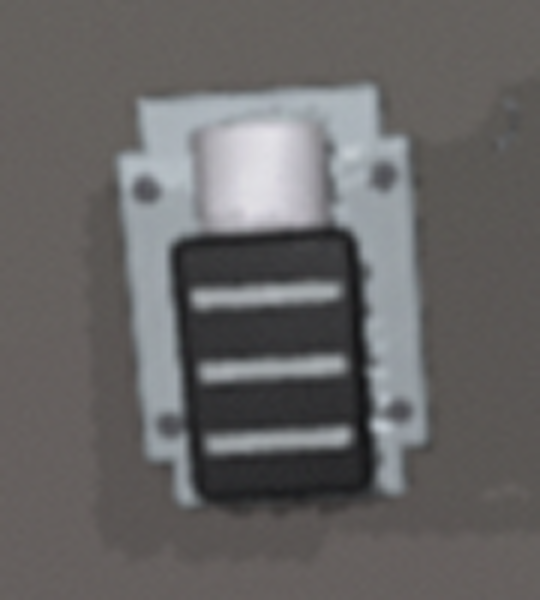

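Run:
```python
from h import *
from scipy.optimize import least_squares
cal=get_calibration('wrist')
c=[(140,100),(375,85),(120,155),(410,138),(427,443),(150,460),(180,505),(403,493)]
m=[(42,23),(42,-23),(32,28),(32,-28),(-32,-28),(-32,28),(-42,23),(-42,-23)]
px=np.array([(260+u/6,55+v/5.4545) for u,v in c]); M=np.c_[np.array(m)/1000.,np.full(8,.01)]
def f(p):
    a=p[0];R=np.array([[np.cos(a),-np.sin(a),0],[np.sin(a),np.cos(a),0],[0,0,1]])
    return (proj('wrist',M@R.T+[p[1],p[2],0],cal)-px).ravel()
s=least_squares(f,[-1.85,.474,.256]);a=s.x[0];print(np.degrees(a),s.x[1:],s.fun.round(1))
h=np.array([np.cos(a),np.sin(a)]);mid=s.x[1:]-.012*h;print('mid',mid)
st=sense();T=st['ee_rot'];p=st['tcp_pos']
for g in(mid,s.x[1:]-.008*h):print((T.T@(np.r_[g,.012]-p)*100).round(2),np.degrees(a)-np.degrees(np.arctan2(T[1,0],T[0,0])))
print('top check',[proj('top',np.r_[mid,.025])[0]])
```

```text
-101.94528594325892 [0.47630987 0.25509508] [-0.6 -0.3  1.1 -0.3 -0.9 -0.7  0.2 -0.9  0.6  0.8 -0.6  0.7 -0.6  0.7
  0.8  0.4]
mid [0.4787936  0.26683523]
[ 5.67 -1.78 26.1 ] 3.6350792015049223
[ 6.07 -1.8  26.1 ] 3.6350792015049223
top check [array([287.01270836, 212.83115834])]
```

```bash
python3 -m inch '[{"fingers":8.7,"delta_pos":[3,-1,3],"spin":-3.6},{"fingers":8.7,"delta_pos":[5.67,-1.78,7],"spin":-3.6},{"fingers":8.7,"delta_pos":[5.67,-1.78,12],"spin":-3.6},{"fingers":8.7,"delta_pos":[5.67,-1.78,17],"spin":-3.6},{"fingers":8.7,"delta_pos":[5.67,-1.78,20],"spin":-3.6},{"fingers":8.7,"delta_pos":[5.67,-1.78,20],"spin":-3.6}]'
python3 - <<'E'
from h import *
im=capture('wrist');cv2.imwrite('pics/w7.png',im[:,:,::-1])
s=sense();print(s['tcp_pos'])
E
```

```text
time_s: 11.3
tcp_pos: [0.4762, 0.2646, 0.0687]
ee_rot: [[-0.208, -0.978, -0.007], [-0.978, 0.209, -0.007], [0.008, 0.006, -1.0]]
wrist_force: [-0.2, -1.2, 0.8]
gripper_width: 1.0
[0.47813748 0.26642961 0.07164144]
```

View pics/w7.png

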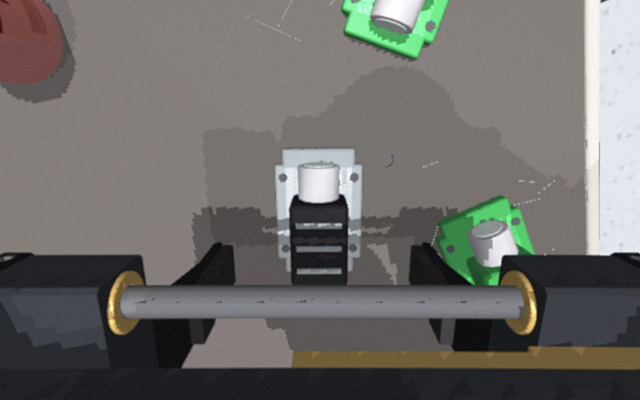

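Run:
```python
from h import *
s=sense();T=s['ee_rot'];p=s['tcp_pos'];p=np.array([.4785,.2667,.013])
im=cv2.imread('pics/w7.png')
for w,col in((58.5,(0,0,255)),(43.5,(255,0,0)),(40,(0,255,255))):
  for sg in(1,-1):
    q=[p+T@np.array([x,sg*w,0])/1000 for x in(-9.5,9.5)]
    a=proj('wrist',np.array(q));print(w,sg,a.round(0).tolist())
    cv2.line(im,*[tuple(int(v) for v in r) for r in a],col,1)
cv2.imwrite('pics/w7a.png',im[130:300,200:560].repeat(2,0).repeat(2,1))
```

```text
58.5 1 [[409.0, 239.0], [411.0, 212.0]]
58.5 -1 [[234.0, 239.0], [232.0, 212.0]]
43.5 1 [[387.0, 239.0], [388.0, 212.0]]
43.5 -1 [[256.0, 239.0], [255.0, 212.0]]
40 1 [[382.0, 239.0], [383.0, 212.0]]
40 -1 [[262.0, 239.0], [260.0, 212.0]]
```

View pics/w7a.png

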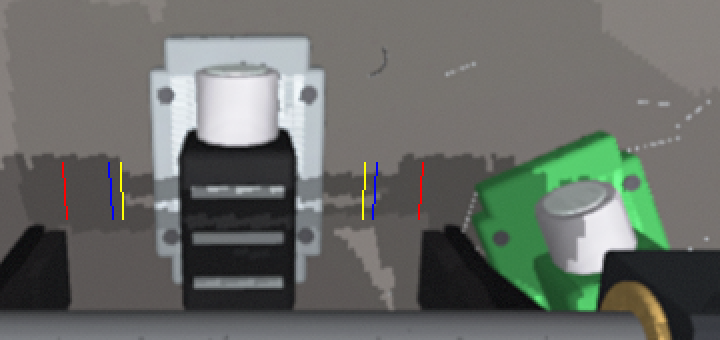

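```bash
python3 -m inch '[{"fingers":8,"delta_pos":[0,0,2.5],"spin":0},{"fingers":8,"delta_pos":[0,0,4.5],"spin":0},{"fingers":8,"delta_pos":[0,0,5.8],"spin":0},{"fingers":8,"delta_pos":[0,0,5.8],"spin":0},{"fingers":2.5,"delta_pos":[0,0,5.8],"spin":0},{"fingers":2.5,"delta_pos":[0,0,5.8],"spin":0},{"fingers":2.5,"delta_pos":[0,0,5.8],"spin":0},{"fingers":2.5,"delta_pos":[0,0,5.8],"spin":0},{"fingers":2.5,"delta_pos":[0,0,5.8],"spin":0},{"fingers":2.5,"delta_pos":[0,0,5.8],"spin":0}]'
```

```text
time_s: 12.35
tcp_pos: [0.4785, 0.2681, 0.0148]
ee_rot: [[-0.206, -0.979, 0.0], [-0.979, 0.206, 0.0], [-0.0, -0.0, -1.0]]
wrist_force: [-0.4, -0.8, 0.0]
gripper_width: 0.459
```

```bash
python3 -m inch '[{"fingers":2.5,"delta_pos":[0,0,0],"spin":0},{"fingers":2.5,"delta_pos":[0,0,0],"spin":0},{"fingers":2.5,"delta_pos":[0,0,0],"spin":0},{"fingers":2.5,"delta_pos":[0,0,0],"spin":0}]'
python3 -m inch '[{"fingers":2.5,"delta_pos":[0,0,-2],"spin":0},{"fingers":2.5,"delta_pos":[0,0,-6],"spin":0},{"fingers":2.5,"delta_pos":[0,0,-11],"spin":0},{"fingers":2.5,"delta_pos":[0,0,-16],"spin":0},{"fingers":2.5,"delta_pos":[0,0,-19],"spin":0},{"fingers":2.5,"delta_pos":[0,0,-19],"spin":0}]'
python3 - <<'E'
from h import *
im=capture('wrist');cv2.imwrite('pics/w8.png',im[:,:,::-1])
E
python3 tgt.py
```

```text
time_s: 12.75
tcp_pos: [0.4785, 0.2681, 0.0147]
ee_rot: [[-0.206, -0.979, 0.0], [-0.979, 0.206, 0.0], [-0.0, -0.0, -1.0]]
wrist_force: [0.1, -0.1, 1.2]
gripper_width: 0.39
time_s: 13.35
tcp_pos: [0.4805, 0.2697, 0.2098]
ee_rot: [[-0.205, -0.979, 0.008], [-0.979, 0.205, 0.007], [-0.008, -0.007, -1.0]]
wrist_force: [0.6, -0.2, -2.4]
gripper_width: 0.386
tcp in rail mm [-589.    20.6   54.1] F rail [ 1.   0.2 -2.8] t 13.4 heading -101.91
```

View pics/w8.png

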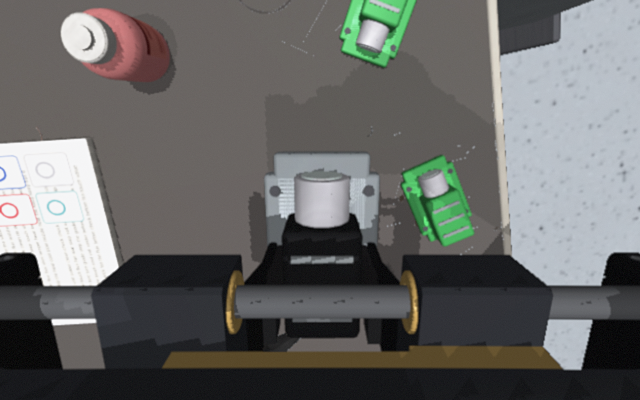

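Run:
```python
from h import *
d=np.load('rail.npz');R,stop=d['R'],d['stop']
s=sense();T=s['ee_rot'];p=s['tcp_pos']
P=stop+R@[-.266,-.001,.0337]-[0,0,.019];print(P)
for dz in(.06,.015,0):print(dz,(T.T@(P+[0,0,dz]-p)*100).round(2))
```

```text
[ 0.50137318 -0.04294872  0.10039096]
0.06 [30.04 -8.63  4.5 ]
0.015 [30.06 -8.62  9.  ]
0 [30.07 -8.62 10.5 ]
```

```bash
python3 -m inch '[{"fingers":2.5,"delta_pos":[3,-0.8,0],"spin":-3},{"fingers":2.5,"delta_pos":[7,-2,0],"spin":-8},{"fingers":2.5,"delta_pos":[11,-3.2,0],"spin":-13},{"fingers":2.5,"delta_pos":[15,-4.3,0],"spin":-18},{"fingers":2.5,"delta_pos":[19,-5.5,0],"spin":-19.4},{"fingers":2.5,"delta_pos":[23,-6.6,1],"spin":-19.4},{"fingers":2.5,"delta_pos":[27,-7.8,2],"spin":-19.4},{"fingers":2.5,"delta_pos":[29.5,-8.5,3.5],"spin":-19.4},{"fingers":2.5,"delta_pos":[30.05,-8.63,4.5],"spin":-19.4},{"fingers":2.5,"delta_pos":[30.05,-8.63,4.5],"spin":-19.4},{"fingers":2.5,"delta_pos":[30.05,-8.63,4.5],"spin":-19.4}]'
python3 - <<'E'
from h import *
im=capture('wrist');cv2.imwrite('pics/w9.png',im[:,:,::-1])
im=capture('scene');cv2.imwrite('pics/s9.png',cv2.resize(im[170:300,280:430,::-1],None,fx=5,fy=4.6,interpolation=cv2.INTER_CUBIC))
E
python3 tgt.py
```

```text
time_s: 14.5
tcp_pos: [0.5007, -0.0433, 0.1588]
ee_rot: [[0.131, -0.991, -0.002], [-0.991, -0.131, -0.0], [0.0, 0.002, -1.0]]
wrist_force: [0.0, 0.4, -2.7]
gripper_width: 0.387
tcp in rail mm [-274.7   -1.    73.3] F rail [ 0.1  0.3 -1.6] t 14.6 heading -82.39
```

View pics/w9.png

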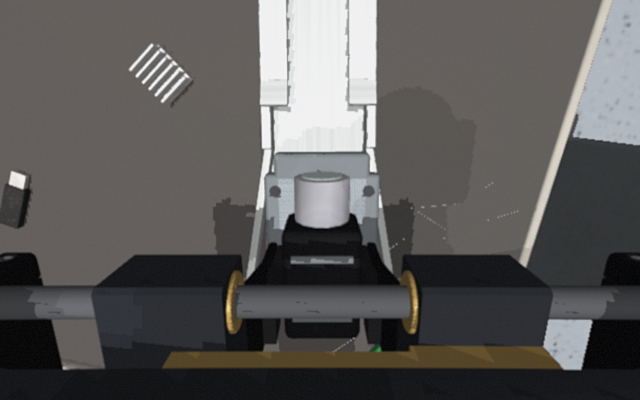

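View pics/s9.png

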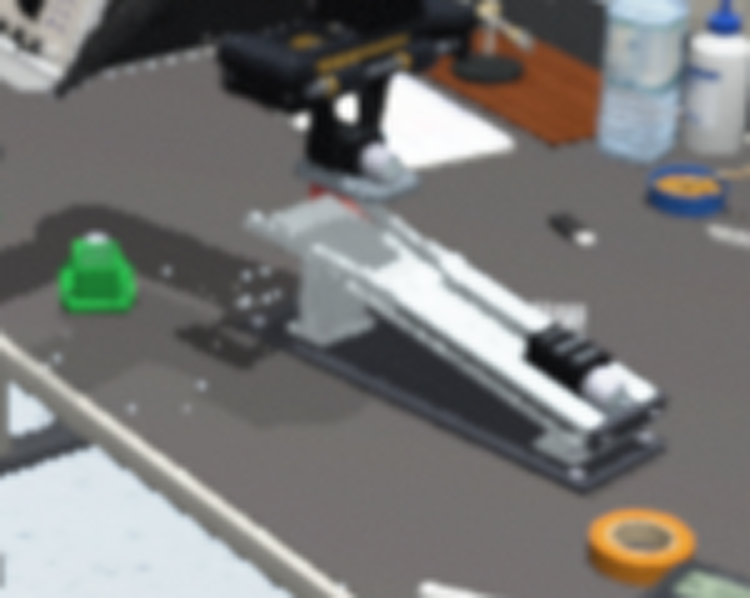

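```bash
python3 -m inch '[{"fingers":2.5,"delta_pos":[0,-0.2,1.5],"spin":0},{"fingers":2.5,"delta_pos":[0,-0.2,3],"spin":0},{"fingers":2.5,"delta_pos":[0,-0.2,4],"spin":0},{"fingers":2.5,"delta_pos":[0,-0.2,4.5],"spin":0},{"fingers":2.5,"delta_pos":[0,-0.2,4.5],"spin":0}]'
python3 -m inch '[{"fingers":2.5,"delta_pos":[0,0,0.2],"spin":0},{"fingers":2.5,"delta_pos":[0,0,0.4],"spin":0},{"fingers":2.5,"delta_pos":[0,0,0.6],"spin":0},{"fingers":2.5,"delta_pos":[0,0,0.6],"spin":0}]'
python3 -m inch '[{"fingers":2.5,"delta_pos":[0,0,0.2],"spin":0},{"fingers":2.5,"delta_pos":[0,0,0.4],"spin":0},{"fingers":2.5,"delta_pos":[0,0,0.4],"spin":0}]'
```

```text
time_s: 15.1
tcp_pos: [0.5028, -0.0431, 0.1144]
ee_rot: [[0.132, -0.991, -0.001], [-0.991, -0.132, -0.0], [0.0, 0.001, -1.0]]
wrist_force: [0.2, -0.3, -2.6]
gripper_width: 0.392
time_s: 15.5
tcp_pos: [0.5033, -0.0435, 0.1092]
ee_rot: [[0.131, -0.991, 0.001], [-0.991, -0.131, 0.0], [0.0, -0.001, -1.0]]
wrist_force: [-0.6, -0.8, 1.1]
gripper_width: 0.388
time_s: 15.8
tcp_pos: [0.5036, -0.0448, 0.1069]
ee_rot: [[0.132, -0.991, 0.001], [-0.991, -0.132, -0.002], [0.002, -0.001, -1.0]]
wrist_force: [-2.8, -3.8, 9.7]
gripper_width: 0.387
```

```bash
python3 -m inch '[{"fingers":2.5,"delta_pos":[0,0,0.1],"spin":0},{"fingers":2.5,"delta_pos":[0,0,0.2],"spin":0},{"fingers":2.5,"delta_pos":[0,0,0.2],"spin":0}]'
python3 - <<'E'
from h import *
im=capture('scene');cv2.imwrite('pics/s10.png',cv2.resize(im[170:300,280:430,::-1],None,fx=5,fy=4.6,interpolation=cv2.INTER_CUBIC))
E
```

```text
time_s: 16.1
tcp_pos: [0.5037, -0.0455, 0.1054]
ee_rot: [[0.132, -0.991, 0.002], [-0.991, -0.132, -0.003], [0.003, -0.001, -1.0]]
wrist_force: [-2.4, -6.8, 12.9]
gripper_width: 0.387
```

View pics/s10.png

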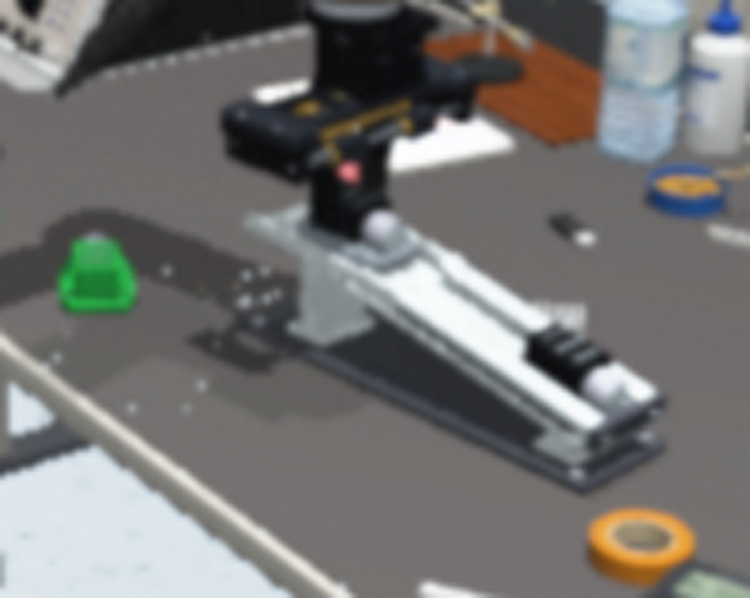

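```bash
python3 -m inch '[{"fingers":2.5,"delta_pos":[0,0,0.1],"spin":0},{"fingers":2.5,"delta_pos":[0,0,0.2],"spin":0},{"fingers":2.5,"delta_pos":[0,0,0.2],"spin":0}]'
python3 -m inch '[{"fingers":3.7,"delta_pos":[0,0,-0.1],"spin":0},{"fingers":4.1,"delta_pos":[0,0,-0.1],"spin":0},{"fingers":4.2,"delta_pos":[0,0,-0.1],"spin":0},{"fingers":4.2,"delta_pos":[0,0,-0.1],"spin":0}]'
python3 - <<'E'
from h import *
im=capture('wrist');cv2.imwrite('pics/w11.png',im[:,:,::-1])
E
```

```text
time_s: 16.45
tcp_pos: [0.5038, -0.046, 0.1037]
ee_rot: [[0.133, -0.991, 0.002], [-0.991, -0.133, -0.004], [0.004, -0.001, -1.0]]
wrist_force: [-3.8, -9.0, 14.4]
gripper_width: 0.386
time_s: 16.85
tcp_pos: [0.5029, -0.0433, 0.1013]
ee_rot: [[0.131, -0.991, -0.0], [-0.991, -0.131, 0.0], [-0.0, 0.0, -1.0]]
wrist_force: [0.6, -0.5, -0.2]
gripper_width: 0.473
```

View pics/w11.png

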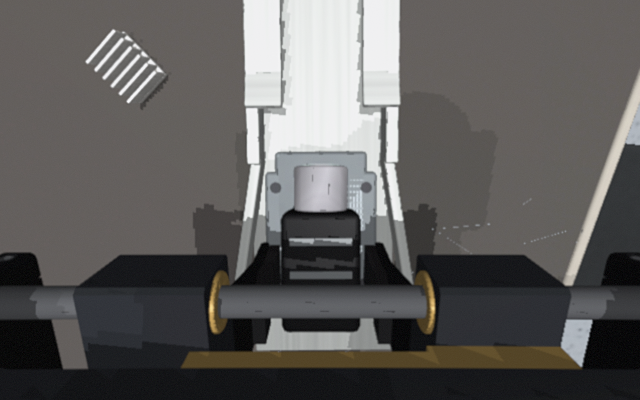

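```bash
python3 -m inch '[{"fingers":4.2,"delta_pos":[0,0,-1],"spin":0},{"fingers":4.2,"delta_pos":[0,0,-3],"spin":0},{"fingers":4.2,"delta_pos":[0,0,-6],"spin":0},{"fingers":2,"delta_pos":[0,0,-9],"spin":0},{"fingers":0,"delta_pos":[-3,0,-9],"spin":0},{"fingers":0,"delta_pos":[-6.5,0,-9],"spin":0},{"fingers":0,"delta_pos":[-6.5,0,-9],"spin":0},{"fingers":0,"delta_pos":[-6.5,0,-9],"spin":0},{"fingers":0,"delta_pos":[-6.5,0,-9],"spin":0}]'
python3 tgt.py -318,1,26 -170,1,26
python3 - <<'E'
from h import *
im=capture('wrist');cv2.imwrite('pics/w12.png',im[:,:,::-1])
E
```

```text
time_s: 17.8
tcp_pos: [0.4945, 0.0206, 0.1919]
ee_rot: [[0.131, -0.991, 0.0], [-0.991, -0.131, -0.0], [0.0, -0.0, -1.0]]
wrist_force: [0.0, -0.3, -0.9]
gripper_width: 0.045
tcp in rail mm [-343.6    1.1   91.3] F rail [ 0.5 -0.  -0.8] t 17.8 heading -82.5
-318,1,26 world [0.496  0.0093 0.1227] delta tool cm [1.14 0.   6.92]
-170,1,26 world [ 0.5164 -0.134   0.0919] delta tool cm [15.62 -0.15 10.  ]
```

View pics/w12.png

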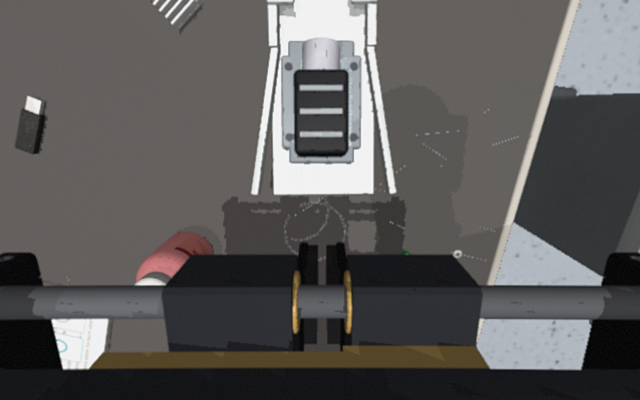

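```bash
python3 -m inch '[{"fingers":0,"delta_pos":[1.1,0,3],"spin":0},{"fingers":0,"delta_pos":[1.1,0,5.5],"spin":0},{"fingers":0,"delta_pos":[1.1,0,6.7],"spin":0},{"fingers":0,"delta_pos":[1.1,0,6.9],"spin":0},{"fingers":0,"delta_pos":[1.1,0,6.9],"spin":0}]'
python3 -m inch '[{"fingers":0,"delta_pos":[0.6,0,0.12],"spin":0},{"fingers":0,"delta_pos":[1.2,0,0.26],"spin":0},{"fingers":0,"delta_pos":[1.8,0,0.39],"spin":0},{"fingers":0,"delta_pos":[2.4,0,0.52],"spin":0},{"fingers":0,"delta_pos":[3,0,0.65],"spin":0},{"fingers":0,"delta_pos":[3.6,0,0.78],"spin":0},{"fingers":0,"delta_pos":[4.2,0,0.91],"spin":0},{"fingers":0,"delta_pos":[4.8,0,1.04],"spin":0},{"fingers":0,"delta_pos":[5.4,0,1.17],"spin":0},{"fingers":0,"delta_pos":[6,0,1.3],"spin":0},{"fingers":0,"delta_pos":[6.6,0,1.43],"spin":0},{"fingers":0,"delta_pos":[7.2,0,1.56],"spin":0},{"fingers":0,"delta_pos":[7.8,0,1.69],"spin":0},{"fingers":0,"delta_pos":[8.4,0,1.82],"spin":0},{"fingers":0,"delta_pos":[9,0,1.95],"spin":0},{"fingers":0,"delta_pos":[9,0,1.95],"spin":0}]'
python3 tgt.py -175,0,25
python3 - <<'E'
from h import *
im=capture('wrist');cv2.imwrite('pics/w13.png',im[:,:,::-1])
E
```

```text
time_s: 18.35
tcp_pos: [0.4961, 0.0094, 0.1227]
ee_rot: [[0.13, -0.992, -0.0], [-0.992, -0.13, -0.0], [0.0, 0.0, -1.0]]
wrist_force: [-0.3, 0.0, 0.1]
gripper_width: 0.005
time_s: 19.95
tcp_pos: [0.5071, -0.0801, 0.1025]
ee_rot: [[0.13, -0.992, -0.002], [-0.992, -0.13, -0.0], [0.0, 0.002, -1.0]]
wrist_force: [-0.8, 0.0, -0.1]
gripper_width: 0.004
tcp in rail mm [-225.7   -0.6   25. ] F rail [-0.1 -0.8 -0.1] t 19.95 heading -82.56
-175,0,25 world [ 0.5146 -0.1291  0.092 ] delta tool cm [ 4.96 -0.12  1.06]
```

View pics/w13.png

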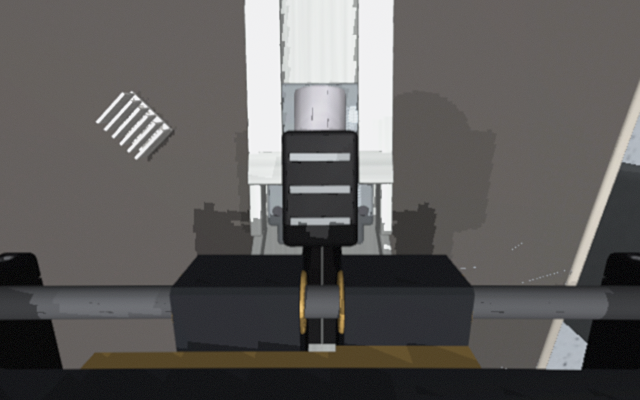

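```bash
python3 -m inch '[{"fingers":0,"delta_pos":[0.7,0,0.15],"spin":0},{"fingers":0,"delta_pos":[1.4,0,0.3],"spin":0},{"fingers":0,"delta_pos":[2.1,0,0.45],"spin":0},{"fingers":0,"delta_pos":[2.8,0,0.6],"spin":0},{"fingers":0,"delta_pos":[3.5,0,0.75],"spin":0},{"fingers":0,"delta_pos":[4.2,0,0.9],"spin":0},{"fingers":0,"delta_pos":[4.6,0,0.98],"spin":0},{"fingers":0,"delta_pos":[4.9,0,1.04],"spin":0},{"fingers":0,"delta_pos":[4.9,0,1.04],"spin":0}]'
python3 tgt.py
python3 -m inch '[{"fingers":0,"delta_pos":[0.15,0,0.03],"spin":0},{"fingers":0,"delta_pos":[0.3,0,0.06],"spin":0},{"fingers":0,"delta_pos":[0.3,0,0.06],"spin":0}]'
python3 tgt.py
```

```text
time_s: 20.9
tcp_pos: [0.5141, -0.1282, 0.0927]
ee_rot: [[0.13, -0.991, -0.0], [-0.991, -0.13, -0.0], [0.0, 0.0, -1.0]]
wrist_force: [0.2, 0.5, 0.3]
gripper_width: 0.004
tcp in rail mm [-176.1   -0.4   25.5] F rail [-0.5  0.2  0.2] t 20.9 heading -82.51
time_s: 21.2
tcp_pos: [0.5146, -0.1308, 0.0923]
ee_rot: [[0.131, -0.991, 0.0], [-0.991, -0.131, -0.0], [0.0, -0.0, -1.0]]
wrist_force: [-0.5, 0.1, -0.2]
gripper_width: 0.007
tcp in rail mm [-173.5   -0.3   25.6] F rail [-0.1 -0.5 -0.2] t 21.2 heading -82.48
```

```bash
python3 -m inch '[{"fingers":0,"delta_pos":[0.1,0,0.02],"spin":0},{"fingers":0,"delta_pos":[0.2,0,0.04],"spin":0},{"fingers":0,"delta_pos":[0.3,0,0.06],"spin":0},{"fingers":0,"delta_pos":[0.3,0,0.06],"spin":0}]'
python3 tgt.py
python3 - <<'E'
from h import *
im=capture('wrist');cv2.imwrite('pics/w14.png',im[:,:,::-1])
E
```

```text
time_s: 21.6
tcp_pos: [0.5147, -0.1325, 0.0918]
ee_rot: [[0.13, -0.991, -0.0], [-0.991, -0.13, 0.002], [-0.002, -0.0, -1.0]]
wrist_force: [-2.0, 7.0, 4.8]
gripper_width: -0.0
tcp in rail mm [-171.7   -0.5   25.6] F rail [-8.1 -1.   3.2] t 21.6 heading -82.5
```

View pics/w14.png

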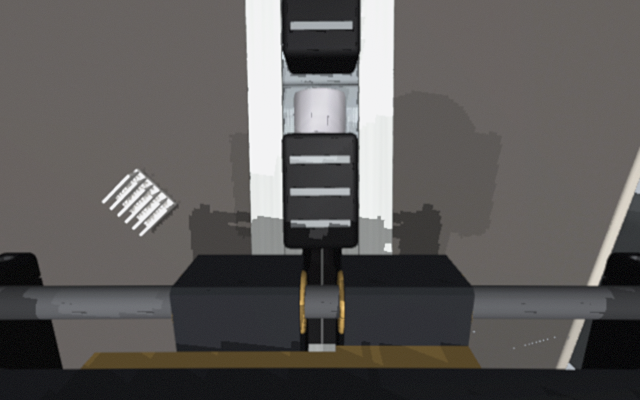

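Contact came at -171.7 mm, which is 84.1 mm behind the head_a contact, one flange length. I'll retract and check.

```bash
python3 -m inch '[{"fingers":0,"delta_pos":[0.1,0,0.02],"spin":0},{"fingers":0,"delta_pos":[-0.5,0,-0.1],"spin":0},{"fingers":0,"delta_pos":[-1.5,0,-2],"spin":0},{"fingers":0,"delta_pos":[-2,0,-6],"spin":0},{"fingers":0,"delta_pos":[-2,0,-11],"spin":0},{"fingers":0,"delta_pos":[-2,0,-15],"spin":0},{"fingers":0,"delta_pos":[-2,0,-15],"spin":0},{"fingers":0,"delta_pos":[-2,0,-15],"spin":0}]'
python3 - <<'E'
from h import *
im=capture('wrist');cv2.imwrite('pics/w15.png',im[:,:,::-1])
im=capture('scene');cv2.imwrite('pics/s15.png',cv2.resize(im[170:300,280:430,::-1],None,fx=5,fy=4.6,interpolation=cv2.INTER_CUBIC))
E
```

```text
time_s: 22.45
tcp_pos: [0.5124, -0.114, 0.2424]
ee_rot: [[0.13, -0.991, 0.002], [-0.991, -0.13, 0.0], [0.0, -0.002, -1.0]]
wrist_force: [-0.0, 0.0, -1.5]
gripper_width: 0.008
```

View pics/w15.png

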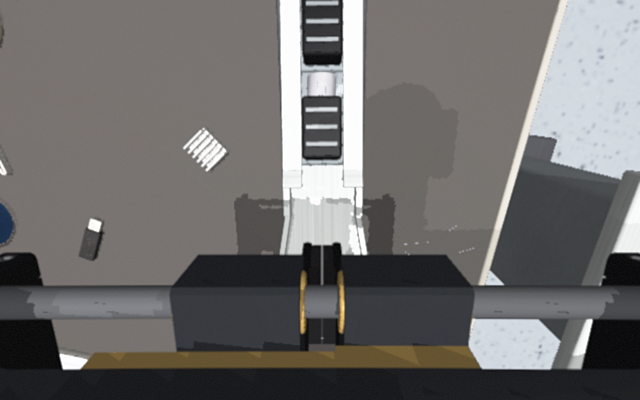

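View pics/s15.png

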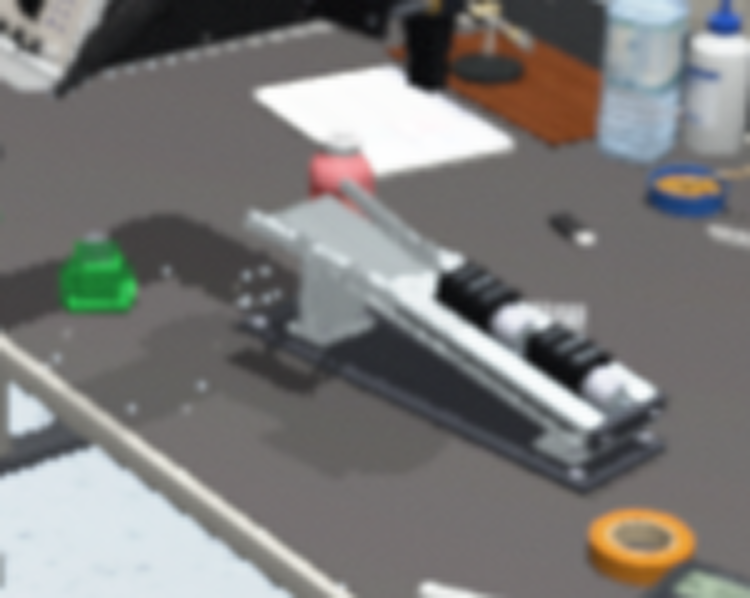

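```bash
python3 -c "
from station import *
print(finish_job())"
```

```text
the job is handed in; nothing more can be done
None
```

Both heads are in the slotted part of the rail with their barrels towards the stop. I handed the job in at about 22.5 s of the 61 s allowed; it reports no verdict.

- **First head:** I pushed it down with closed fingers until it met the stop. The force rose to 11 N, and the picture showed its front edge flush with the stop.
- **Second head:** I gripped it by its block, laid it on the infeed and pressed it down onto the slope. Then I released it and pushed it in until it met the first head at 8 N. That contact came 84.1 mm behind the first one, against the 84 mm length of one flange.
- **Last pictures:** both heads are under the lips, square to the rail and touching. The bottle, tape roll and heat sink look to be where they started; I did not measure them again.

**Disagreements:**
- My rail fit from the wrist camera was off by about 4 mm along the rail and 3 to 4 mm in height, compared with later views and contacts. I corrected for this by feeling for contact.
- In the last scene picture, the green look-alike nearest the rail looks slightly different in outline. It still looked unchanged in pictures taken after the grasp, and nothing came near it after that. I put it down to the arm's shadow but did not check.

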